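Slide a wide specimen pot along the guide fence into its bay

TASK

Without lifting it, push the wide round specimen pot up against the guide fence, then slide it along the fence, kept lightly against it all the way, into the bay at the fence's end. There press it home against the sprung black stop pad with a firm push of about 10 N for half a second, feeling for the pad because it may be clamped nearer or deeper; neither fence nor pad may ever get more than 18 N. Then let go gently, so that the pot stays upright in the bay against the fence, and leave the marker and the tube carrier beside the guide where they are.

Things in the scene. Friction and masses are not known exactly. Their poses are not given: they have to be found in the camera images.
- pot_center (a point): Centre (half-way up) of the specimen pot: an upright closed round pot, white body, ribbed grey lid, straight-sided, 90 mm in diameter (too wide to grasp), 70 mm tall, 0.28 to 0.52 kg. It stands loose on the bench, its side 25 to 50 mm clear of the fence, near the fence's open end, its centre at guide-local x = -160 to -80 mm. Its yaw means nothing.
- guide: Fixed aluminium guide fence, 60 mm tall, 8 mm thick. Origin on the bench in its working face (local y = 0), z up. Local x runs along the fence towards the bay, local y points out of the face to the pot's side. The fence spans local x = -220 to +210 mm, y = -8 to 0. A pot touching the fence has its centre at local y = 45 mm.
- bay_mouth (a point): Middle of the bay's mouth on the bench, guide-local (65, 47.5) mm, same axes. The bay is the 95 mm wide space between fence and a side cheek (50 mm tall, inner face at guide-local y = 95 mm, x = 65 to 210 mm). Before the mouth the cheek flares outwards over 34 mm, its tip at about guide-local (40, 115) mm.
- stop_unit: Fixed grey stop unit closing the end of the bay. Origin on the bench at guide-local (199, 0) mm, same axes; block 58 mm tall, clamp knob to 73 mm. It carries a sliding stop block with a flat black pad facing local -x, 60 mm wide, 6 to 46 mm above the bench. This pose does not tell where the pad is: see pad details at pad_zone.
- pad_zone (a point): Point on the bench at guide-local (135, 47) mm, middle of the range of the stop pad. The stop block is clamped at an unknown setting each time: the free pad face lies at guide-local x = 110 to 160 mm, so a pot just touching it has its centre at x = 65 to 115 mm. Feel for it. The pad is sprung: 3.5 N per mm, 7 mm travel; on slow release it pushes the pot back a mm or two.
- carrier_back: Bystander: ivory upright tube carrier, 32 x 188 x 97 mm, standing behind the fence, origin at the centre of its underside. Leave alone.
- marker: Bystander: black marker lying on the bench along the outer side of the bay's cheek, 16 mm thick, 116 mm long, origin at its underside, about guide-local y = 170 mm. Leave alone.
Mind the look-alikes: they are no part of the job. Leave any purple or yellow look-alike of the part that bears pot_center alone.

How it is judged:
By the outcome, as a careful person would: the job done as asked, in the order asked, and still so for the second after the job is handed in, with the robot touching nothing.
It also fails if it takes over 72 s, if anything falls off the work surface, if the arm or the gripper's body presses on something with over 40 N, if the wrist force passes 120 N, or if a joint passes its speed limit or range.

ROBOT

A 7-joint arm with a two-finger parallel gripper is mounted at the origin on the work surface; the furniture and walls round the work are solid. World frame = base frame: x ahead of the robot, y to its left, z up, the work surface at z = 0. Lengths are in m, angles in rad, forces in N, time in s.
With the tool pointing down it reaches from about 0.4 to 0.925 m from the base axis. Payload 4.1 kg.
Tool frame: the origin (TCP) lies at the very end of the fingers, on their centre line; the grasp point (between the pads) lies 19 mm behind it; z points along the fingers, y is the direction in which the jaws open and shut (so a half turn about z gives the same grasp; the last joint's range is limited). The gripper opens to 85 mm and grips with 20 to 120 N. Pads are 22 mm wide; open, the fingers measure 114 mm over their backs; the gripper's body (76 mm by 85 mm) begins 54 mm behind the grasp point. The pads swing forward as they close: fully open they stand 13 mm farther back than shut.
Start: joints at [1.049, 0.398, 0.045, 1.537, -0.019, 1.207, -0.051], TCP at [0.267, -0.593, 0.231] pointing down, gripper open.
Joint ranges: [-2.82, 2.82], [-0.49, 2.23], [-1.37, 1.46], [0, 2.46], [-1.36, 4.5], [0.23, 2], [-2.94, 2.94]. Speed limits (rad/s): [2.57, 2.57, 3.14, 3.14, 3.14, 3.14, 3.14].

INTERFACE

Orientations are given as a unit quaternion [w, x, y, z].
In Python, from rig import monitor, cams, bot gives the robot as it stands. The module is installed in compiled form; this text tells all that it offers.
- The arm moves only by the tool carry_out, never from a script. Its argument "deltas" is a list of rows, each a list of 6 numbers: the shift along the tool's x, y, z in cm, then the turn, a rotation vector about the tool's x, y, z in rad. In form: [[x, y, z, wx, wy, wz], ...]. A call has 1 to 8 rows; each row is the pose to reach, as a shift and turn from the pose commanded when the call began, along the tool's axes at that moment; what a row does not reach only later rows make up. A row lasts 1/8 s, in which the tool goes at most 62.5 mm and 10.7 degrees, less where a joint would pass 70% of its speed; a pose out of reach is approached as far as the arm can. A call with a gripper value outside its range is refused whole. "hand" is the finger opening in cm, from 0 to 8.54, set as the call begins (left out, the last holds). The fingers move at their own pace and stop on an object; "newtons" is the grip in N (left out, the last holds). Time passes only in rows, so rows that repeat a pose let the fingers close. It gives the time, the measured TCP pose, the force and the opening at its end, in the units of the state.
- monitor.sense(): the state, without advancing time (a new reading comes with each control period).
- cams.grab_frame(name): name is "scene" or "top"; returns the picture (480x640x3 uint8, red, green, blue); there is no depth.
- cams.camera_params(name): a dict with "fx", "fy", "cx", "cy" (pixels), "xyz" and "attitude" of the camera in the world. Camera axes: x right, y down, z forward; pixel columns grow to the right and rows downward; lengths in m; the calibration is good to about 2 mm. A picture is of the moment at which its call begins. camera_params takes no time and is no camera call.
- bot.hand_in(): hands the job in, once; it reports no verdict.
The state is a dict: "time": time; "joint_positions": joint angles; "joint_vel": joint speeds; "joint_efforts": joint torques, N m; "tool_pos": TCP position; "eef_rot": TCP orientation; "wrist_force": force on the tool from outside, world axes, zero at the start; "wrist_torque": the same for the moment, N m; "finger_gap": opening from 0.0 (shut) to 1.0 (fully open).
Only numpy, scipy, OpenCV 4.12 (cv2) and the standard library are available. Lean on these libraries where they do the work, as an engineer would, in place of code of your own. Each camera call takes 0.05 s, during which the arm holds its last target.

## Working session

There is one attempt and no reset: what is moved stays moved. The work goes in short steps, Python scripts to look and compute and a tool call to move; the robot and the scene stay as the last step left them, time stands still between calls to the robot, and variables do not carry over. Pictures are saved under pics/ and viewed, and the job is handed in when it is done.

Besides the shell and the picture viewer there is one more tool, called after "Request:" in YAML: its name, and indented under it one key for each argument. carry_out: Moves the arm, as the interface text tells. Its arguments: {"type":"object","properties":{"deltas":{"type":"array","items":{"type":"array","items":{"type":"number"}}},"hand":{"type":"number"},"newtons":{"type":"number"}},"required":["deltas"]}

```bash
mkdir -p pics; python3 - <<'E'
from rig import monitor,cams,bot
import cv2
for n in("scene","top"):
    im=cams.grab_frame(n); cv2.imwrite(f"pics/{n}0.png",im[:,:,::-1]); print(cams.camera_params(n))
s=monitor.sense()
for k in s: print(k,s[k])
E
```

```text
{'fx': 438.9099757325329, 'fy': 438.9099757325329, 'cx': 319.06438008146483, 'cy': 240.47387700281837, 'xyz': array([-0.03368163,  0.43807057,  0.66893944]), 'attitude': array([ 0.17440503, -0.39528468,  0.81719939, -0.3814683 ])}
{'fx': 437.2129752557438, 'fy': 437.2129752557438, 'cx': 320.3778321272704, 'cy': 240.49931940664706, 'xyz': array([0.38587081, 0.00405691, 0.90446072]), 'attitude': array([-0.05476993,  0.71440255, -0.69522416,  0.05738127])}
time 0.1
joint_positions [ 1.04903     0.39912002  0.04505728  1.53776225 -0.01875756  1.20690583
 -0.0507288 ]
joint_vel [-0.00087915 -0.00168624 -0.00080364 -0.00287648  0.00072432 -0.00016148
  0.00134496]
joint_efforts [ 3.04302943e-03 -4.76268303e+01  1.36990070e+00 -2.54951280e+01
  1.18996535e-02  5.04627853e-03  4.68578136e-06]
tool_pos [ 0.26647588 -0.59223459  0.23036281]
eef_rot [-8.58018123e-04  9.77736726e-01  2.09833526e-01 -2.23622395e-04]
wrist_force [-0.28561618 -0.68896469 -0.13374231]
wrist_torque [0.02817591 0.02729131 0.09818301]
finger_gap 0.9991297188161534
```

View pics/scene0.png

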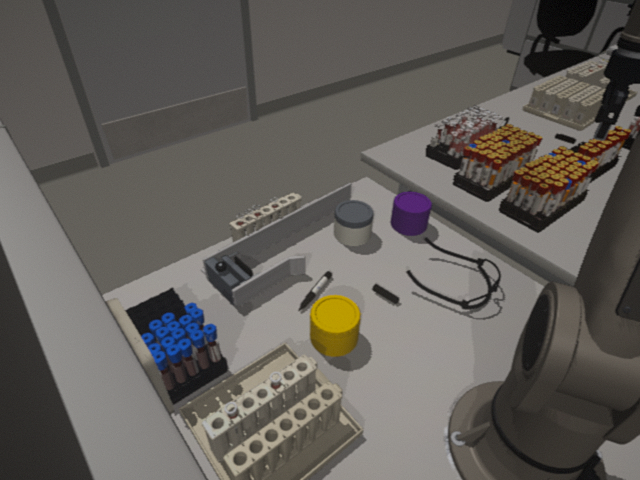

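View pics/top0.png

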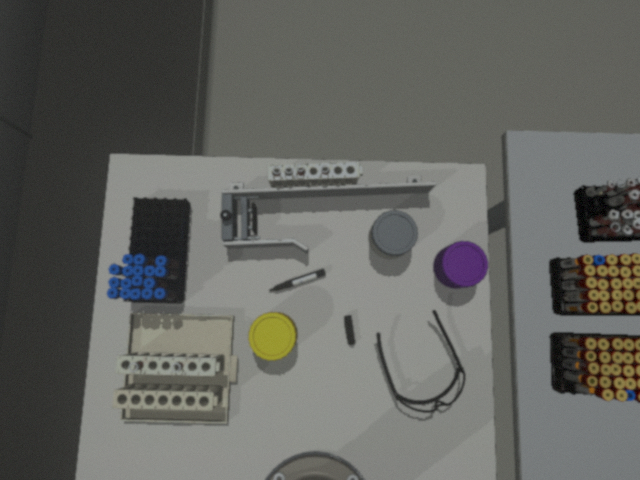

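The top view shows the grey-lidded pot at (395,233). The fence runs from (434,185) to (222,190) with the bay at its left end, the marker is at (298,280), and the purple and yellow look-alikes are at (461,264) and (273,336). I'll zoom in on the guide next.

```bash
python3 - <<'E'
import cv2
im=cv2.imread("pics/top0.png")
c=im[150:300,205:450]
c=cv2.resize(c,None,fx=3.2,fy=3.2,interpolation=cv2.INTER_CUBIC)
c=cv2.convertScaleAbs(c,alpha=1.5)
cv2.imwrite("pics/crop0.png",c)
im=cv2.imread("pics/scene0.png")[175:310,195:385]
cv2.imwrite("pics/crop1.png",cv2.resize(im,None,fx=4,fy=4,interpolation=cv2.INTER_CUBIC))
E
```

```text
(no output)
```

View pics/crop0.png

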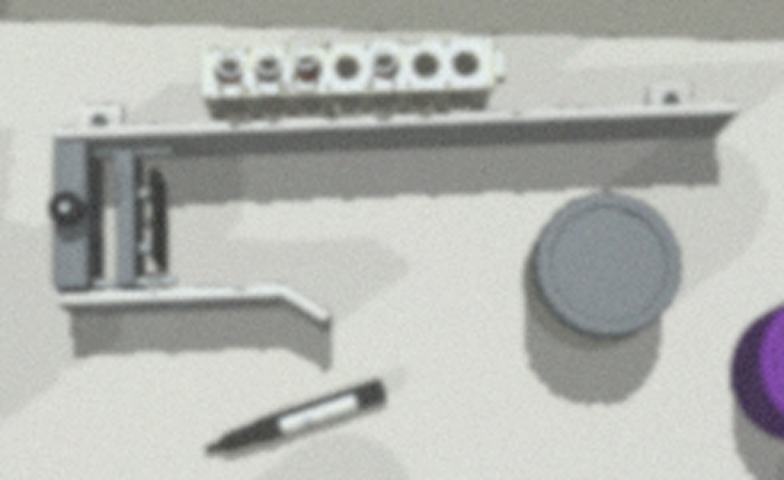

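View pics/crop1.png

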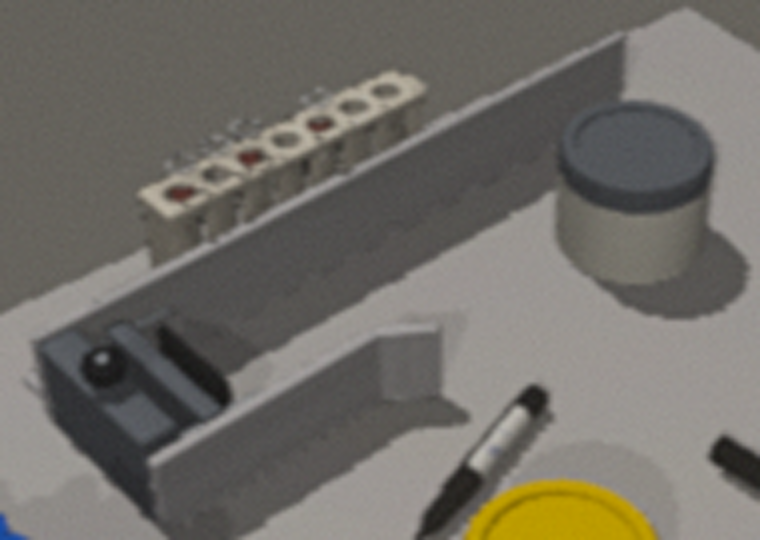

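```bash
cat > h.py <<'E'
import numpy as np,cv2
from scipy.spatial.transform import Rotation as R
from rig import cams,monitor,bot
def cast(n,uv,z):
    p=cams.camera_params(n);q=p["attitude"];r=R.from_quat([q[1],q[2],q[3],q[0]]).as_matrix()
    uv=np.atleast_2d(uv).astype(float)
    d=np.c_[(uv[:,0]-p["cx"])/p["fx"],(uv[:,1]-p["cy"])/p["fy"],np.ones(len(uv))]@r.T
    return p["xyz"]+d*((z-p["xyz"][2])/d[:,2])[:,None]
def proj(n,P):
    p=cams.camera_params(n);q=p["attitude"];r=R.from_quat([q[1],q[2],q[3],q[0]]).as_matrix()
    c=(np.atleast_2d(P)-p["xyz"])@r
    return np.c_[c[:,0]/c[:,2]*p["fx"]+p["cx"],c[:,1]/c[:,2]*p["fy"]+p["cy"]]
E
python3 - <<'E'
from h import *
im=cv2.imread("pics/top0.png");g=cv2.GaussianBlur(cv2.cvtColor(im,cv2.COLOR_BGR2GRAY),(3,3),0).astype(float)
# inner edge: steepest bright->dark drop going down
pts=[]
for u in range(260,430,2):
    col=g[180:198,u]; d=np.diff(col); i=d.argmin()
    # subpixel
    if 0<i<len(d)-1:
        a,b,c=d[i-1:i+2]; s=0.5*(a-c)/(a-2*b+c); pts.append((u,180+i+.5+s))
pts=np.array(pts); 
W=cast("top",pts,0.06)[:,:2]
l=cv2.fitLine(W.astype(np.float32),cv2.DIST_HUBER,0,.0005,.0005).ravel(); 
ex=l[:2]*np.sign(l[1]); ey=np.array([-ex[1],ex[0]]); print("ex",ex,"p",l[2:], "res",np.std((W-l[2:])@ey))
# ends
for nm,uv,z in[("R end",(205+738/3.2,150+108/3.2),.06),("L end",(205+57/3.2,150+137/3.2),.06),
  ("cheek tip",(205+329/3.2,150+318/3.2),.05),("cheek bend",(205+282/3.2,150+293/3.2),.05),("cheekL",(205+62/3.2,150+292/3.2),.05),("pad",(205+168/3.2,150+220/3.2),.046),("unitL",(205+53/3.2,150+215/3.2),.058)]:
    w=cast("top",uv,z)[0,:2]; print(nm,w,"local(x rel l)",(w-l[2:])@ex,(w-l[2:])@ey)
hsv=cv2.cvtColor(im,cv2.COLOR_BGR2HSV)
# lid
m=((g<125)).astype(np.uint8); 
roi=np.zeros_like(m);roi[195:275,355:435]=1
e=cv2.HoughCircles((g[195:275,355:435]).astype(np.uint8),cv2.HOUGH_GRADIENT,1,50,param1=80,param2=12,minRadius=18,maxRadius=28);print("hough",e)
print(np.round(g[233,365:425]));print(np.round(g[205:265,395]))
E
```

```text
ex [-0.06906343  0.9976123 ] p [ 0.62702674 -0.02731558] res 0.0002514038788458178
R end [ 0.64244433 -0.22467438] local(x rel l) -0.1979523483583419 -0.0017505096197535427
L end [0.61173042 0.19922124] local(x rel l) 0.22705234219149154 -0.00038562169642234606
cheek tip [0.50430892 0.02703471] local(x rel l) 0.06269583875876983 0.11867118571510886
cheek bend [0.51909824 0.05655532] local(x rel l) 0.09112455520274187 0.10187838718864864
cheekL [0.51596638 0.19233807] local(x rel l) 0.226799394405453 0.09562514469745105
pad [0.56397127 0.12978904] local(x rel l) 0.16108433314328097 0.05205472452112004
unitL [0.56264492 0.19907409] local(x rel l) 0.23029555694358222 0.04859283950904647
hough [[[38.5 38.5 24. ]]]
[143. 142. 135. 118.  95.  77.  69.  72.  82.  91.  94.  92.  91.  93.
  95.  96.  95.  95.  96.  96.  95.  95.  95.  95.  95.  95.  95.  96.
  95.  95.  95.  96.  95.  95.  95.  96.  95.  94.  93.  94.  95.  95.
  94.  94.  94.  93.  92.  90.  88.  90.  92.  94. 102. 117. 129. 134.
 135. 135. 135. 135.]
[92. 91. 91. 93. 95. 94. 93. 94. 90. 86. 89. 93. 96. 96. 96. 95. 94. 96.
 96. 94. 94. 96. 96. 96. 95. 95. 96. 96. 95. 96. 96. 96. 95. 95. 94. 94.
 94. 95. 95. 95. 95. 95. 94. 94. 92. 91. 93. 92. 85. 74. 69. 73. 78. 85.
 90. 93. 94. 95. 96. 95.]
```

```bash
python3 - <<'E'
from h import *
ex=np.array([-0.06906,.99761]);ey=np.array([-ex[1],ex[0]]);O=np.array([0.62565,-0.00737])
def loc(w): return (w[:2]-O)@ex,(w[:2]-O)@ey
im=cv2.imread("pics/top0.png");print("top",cast("top",(394.6,232.6),.07)[0],loc(cast("top",(394.6,232.6),.07)[0]))
s=cv2.imread("pics/scene0.png")
# scene lid ellipse: crop1 coordinates 557..714, 100..~207(lid top rim)
uv=(195+636/4,175+152/4);w=cast("scene",uv,.07)[0];print("scene",w,loc(w))
for uv,n in(((461,264),"purple"),((273,336),"yellow")):w=cast("top",uv,.07)[0];print(n,w,loc(w))
for uv,n in(((271,289),"mk"),((325,271),"mk")):w=cast("top",uv,.01)[0];print(n,w,loc(w))
w=cast("scene",(195+225/4,175+395/4),.046)[0];print("pad lower corner scene",loc(w))
w=cast("scene",(195+160/4,175+330/4),.046)[0];print("pad upper corner scene",loc(w))
w=cast("scene",(195+625/4,175+32/4),.06)[0];print("fence R scene",loc(w))
w=cast("scene",(195+440/4,175+327/4),.05)[0];print("tip scene",loc(w))
st=monitor.sense();q=st["eef_rot"];print(R.from_quat([q[1],q[2],q[3],q[0]]).as_matrix())
E
```

```text
top [ 0.53901945 -0.14079455  0.07      ] (np.float64(-0.12712295974807442), np.float64(0.09563780330786142))
scene [ 0.53496751 -0.13414541  0.07      ] (np.float64(-0.12020988788319296), np.float64(0.09922086936902012))
purple [ 0.48130757 -0.26836041  0.07      ] (np.float64(-0.2503983588168101), np.float64(0.16202145252228134))
yellow [0.33661503 0.08633327 0.07      ] (np.float64(0.11344007606913924), np.float64(0.2818730270213152))
mk [0.42645389 0.10041708 0.01      ] (np.float64(0.1212859530456449), np.float64(0.1912762566773889))
mk [ 0.46611383 -0.00848987  0.01      ] (np.float64(0.00990037054115973), np.float64(0.15923221716967087))
pad lower corner scene (np.float64(0.156750176009055), np.float64(0.08190912226481559))
pad upper corner scene (np.float64(0.15352136809255446), np.float64(0.020421984296256118))
fence R scene (np.float64(-0.21692874685008035), np.float64(-0.002093524382315545))
tip scene (np.float64(0.04602761444261071), np.float64(0.11907014618077608))
[[ 9.11939683e-01  4.10323505e-01 -7.97369593e-04]
 [ 4.10324273e-01 -9.11938311e-01  1.58398471e-03]
 [-7.72057205e-05 -1.77167861e-03 -9.99998428e-01]]
```

```bash
cat >> h.py <<'E'
ex=np.array([-0.06906,.99761]);ey=np.array([-ex[1],ex[0]])*1.0;O=np.array([0.62565,-0.00737])
def loc(w): w=np.asarray(w)[:2]-O; return np.array([w@ex,w@ey])
def wor(l): return O+l[0]*ex+l[1]*ey
def RM(q): return R.from_quat([q[1],q[2],q[3],q[0]]).as_matrix()
def st():
    s=monitor.sense();M=RM(s["eef_rot"]);f=s["wrist_force"]
    print("t",round(s["time"],2),"loc mm",np.round(loc(s["tool_pos"])*1e3,1),"z",round(s["tool_pos"][2],4),"yaw-rel theta",round(93.96-np.degrees(np.arctan2(M[1,0],M[0,0])),1),"F loc",np.round([f[:2]@ex,f[:2]@ey,f[2]],2),"gap",round(s["finger_gap"],3));return s,M
def delta(l,z,th):
    """tool delta to guide-local l (m), height z, tool x at theta below ex, z straight down"""
    s,M=st();y=np.radians(93.96-th);x=np.array([np.cos(y),np.sin(y),0]);zz=np.array([0,0,-1.]);T=np.c_[x,np.cross(zz,x),zz]
    p=np.r_[wor(l),z];print("d cm",np.round(M.T@(p-s["tool_pos"])*100,2),"rot",np.round(R.from_matrix(M.T@T).as_rotvec(),4),"world",p)
E
python3 -c "
from h import *
delta((-.163,.162),.231,60)"
```

```text
t 0.1 loc mm [-558.7  398.7] z 0.2304 yaw-rel theta 69.7 F loc [-0.67  0.33 -0.13] gap 0.999
d cm [ 3.591e+01 -2.892e+01 -2.000e-02] rot [-1.800e-03 -1.000e-04 -1.699e-01] world [ 0.47529396 -0.18116815  0.231     ]
```

Request:
carry_out:
  deltas:
    - [4.5, -3.6, 0, 0, 0, -0.02]
    - [9, -7.2, 0, 0, 0, -0.04]
    - [13.5, -10.8, 0, 0, 0, -0.06]
    - [18, -14.5, 0, 0, 0, -0.08]
    - [22.5, -18.1, 0, -0.001, 0, -0.11]
    - [27, -21.7, 0, -0.001, 0, -0.13]
    - [31.5, -25.3, 0, -0.002, 0, -0.15]
    - [35.9, -28.9, 0, -0.002, 0, -0.17]
  hand: 0
  newtons: 40

```text
time: 1.1
tool_pos: [0.4759, -0.1801, 0.2311]
eef_rot: [0.001, 0.956, 0.292, 0.0]
wrist_force: [0.2, -0.0, 0.7]
finger_gap: 0.001
```

Request:
carry_out:
  deltas:
    - [0, 0, 3, 0, 0, 0]
    - [0, 0, 6, 0, 0, 0]
    - [0, 0, 9, 0, 0, 0]
    - [0, 0, 11, 0, 0, 0]
    - [0, 0, 11, 0, 0, 0]

```text
time: 1.72
tool_pos: [0.474, -0.1816, 0.1196]
eef_rot: [-0.0, 0.956, 0.292, -0.002]
wrist_force: [-1.2, 0.3, 0.9]
finger_gap: 0.005
```

```bash
python3 -c "
from h import *
cv2.imwrite('pics/a.png',cams.grab_frame('top')[150:330,205:505,::-1].repeat(2,0).repeat(2,1))
delta((-.163,.162),.015,60)"
```

```text
t 1.77 loc mm [-163.8  162.3] z 0.1209 yaw-rel theta 60.0 F loc [ 0.18 -0.87 -0.47] gap 0.0
d cm [ 0.07 -0.06 10.59] rot [0.0007 0.0011 0.0001] world [ 0.47529396 -0.18116815  0.015     ]
```

View pics/a.png

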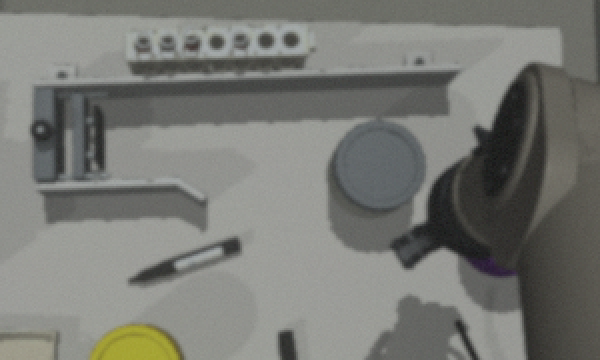

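The picture shows the closed fingers at crop (408,248), clear of the pot at (380,165). The purple pot is partly hidden under the arm at (495,262). I'm going down now.

Request:
carry_out:
  deltas:
    - [0, 0, 3, 0, 0, 0]
    - [0, 0, 6, 0, 0, 0]
    - [0, 0, 8.5, 0, 0, 0]
    - [0.05, 0, 10, 0, 0, 0]
    - [0.1, 0, 10.5, 0, 0, 0]
    - [0.1, 0, 10.5, 0, 0, 0]

```text
time: 2.52
tool_pos: [0.4772, -0.1819, 0.0169]
eef_rot: [0.001, 0.956, 0.292, 0.001]
wrist_force: [-0.2, 0.6, 0.7]
finger_gap: -0.002
```

```bash
python3 -c "
from h import *
delta((-.153,.1445),.015,60)"
```

```text
t 2.52 loc mm [-163.8  160.1] z 0.0169 yaw-rel theta 60.0 F loc [0.66 0.17 0.66] gap -0.002
d cm [ 1.89 -0.16  0.19] rot [ 0.0029 -0.0005  0.0002] world [ 0.49206154 -0.1699835   0.015     ]
```

Request:
carry_out:
  deltas:
    - [0.5, 0, 0, 0, 0, 0]
    - [1.0, 0, 0, 0, 0, 0]
    - [1.5, 0, 0, 0, 0, 0]
    - [1.9, 0, 0, 0, 0, 0]
    - [2.3, 0, 0, 0, 0, 0]
    - [2.7, 0, 0, 0, 0, 0]
    - [3.1, 0, 0, 0, 0, 0]
    - [3.5, 0, 0, 0, 0, 0]

```text
time: 3.52
tool_pos: [0.5057, -0.162, 0.0162]
eef_rot: [0.001, 0.956, 0.292, 0.0]
wrist_force: [-1.4, -1.2, -0.2]
finger_gap: 0.002
```

Request:
carry_out:
  deltas:
    - [0.4, 0, 0, 0, 0, 0]
    - [0.8, 0, 0, 0, 0, 0]
    - [1.2, 0, 0, 0, 0, 0]
    - [1.6, 0, 0, 0, 0, 0]
    - [2.0, 0, 0, 0, 0, 0]
    - [2.3, 0, 0, 0, 0, 0]
    - [2.6, 0, 0, 0, 0, 0]
    - [2.8, 0, 0, 0, 0, 0]

```text
time: 4.53
tool_pos: [0.5289, -0.1464, 0.0163]
eef_rot: [0.001, 0.956, 0.292, 0.0]
wrist_force: [-2.1, -1.9, -0.4]
finger_gap: 0.003
```

```bash
python3 -c "
from h import *
st()
cv2.imwrite('pics/b.png',cams.grab_frame('top')[150:330,205:505,::-1].repeat(2,0).repeat(2,1))
cv2.imwrite('pics/bs.png',cams.grab_frame('scene')[160:340,190:490,::-1].repeat(2,0).repeat(2,1))
"
```

```text
t 4.53 loc mm [-132.   106.1] z 0.0163 yaw-rel theta 60.0 F loc [-1.77  2.21 -0.43] gap 0.003
```

View pics/b.png

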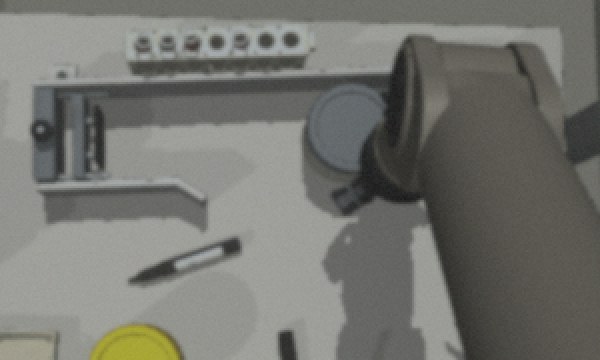

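View pics/bs.png

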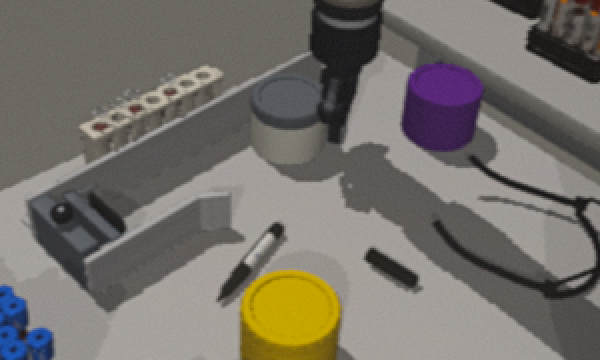

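The pot is sliding upright. By geometry its centre is at about (-104, 58) mm, so roughly 14 mm of travel is left.

Request:
carry_out:
  deltas:
    - [0.2, 0, 0, 0, 0, 0]
    - [0.4, 0, 0, 0, 0, 0]
    - [0.6, 0, 0, 0, 0, 0]
    - [0.8, 0, 0, 0, 0, 0]
    - [0.95, 0, 0, 0, 0, 0]
    - [1.05, 0, 0, 0, 0, 0]

```text
time: 5.38
tool_pos: [0.5376, -0.1406, 0.0163]
eef_rot: [0.001, 0.956, 0.292, 0.0]
wrist_force: [-2.9, -1.2, -0.3]
finger_gap: 0.004
```

```bash
python3 -c "
from h import *
st()"
```

```text
t 5.38 loc mm [-126.9   97.1] z 0.0163 yaw-rel theta 60.0 F loc [-1.02  2.93 -0.27] gap 0.004
```

Request:
carry_out:
  deltas:
    - [0.1, 0, 0, 0, 0, 0]
    - [0.2, 0, 0, 0, 0, 0]

```text
time: 5.62
tool_pos: [0.5391, -0.1396, 0.0163]
eef_rot: [0.001, 0.956, 0.292, 0.0]
wrist_force: [-4.9, -2.4, 1.0]
finger_gap: 0.002
```

```bash
python3 -c "
from h import *
st()"
```

```text
t 5.62 loc mm [-126.    95.5] z 0.0163 yaw-rel theta 60.0 F loc [-2.06  5.05  0.98] gap 0.002
```

Request:
carry_out:
  deltas:
    - [0.05, 0, 0, 0, 0, 0]
    - [0.1, 0, 0, 0, 0, 0]

```text
time: 5.88
tool_pos: [0.539, -0.1396, 0.0162]
eef_rot: [0.001, 0.956, 0.292, -0.001]
wrist_force: [-4.7, -3.5, 2.5]
finger_gap: -0.004
```

```bash
python3 -c "
from h import *
st()"
```

```text
t 5.88 loc mm [-125.9   95.5] z 0.0162 yaw-rel theta 60.0 F loc [-3.21  4.92  2.46] gap -0.004
```

The tool has stopped advancing and reads about 5–6 N, so the pot is on the fence. I'll back off gently and swing round to push from behind.

Request:
carry_out:
  deltas:
    - [-0.1, 0, 0, 0, 0, 0]
    - [-0.2, 0, 0, 0, 0, 0]
    - [-0.4, 0, 0, 0, 0, 0]
    - [-0.9, 0, 0, 0, 0, 0]
    - [-1.5, 0, 0, 0, 0, 0]
    - [-1.5, 0, 0, 0, 0, 0]

```text
time: 6.62
tool_pos: [0.527, -0.1479, 0.0163]
eef_rot: [0.001, 0.957, 0.292, 0.0]
wrist_force: [0.1, 0.0, -0.1]
finger_gap: 0.004
```

```bash
python3 -c "
from h import *
n=np.array([.906,-.423]);C=np.array([-.097,.045])
delta(C-n*.068,.015,25)"
```

```text
t 6.62 loc mm [-133.4  108.1] z 0.0163 yaw-rel theta 60.0 F loc [ 0.02 -0.1  -0.07] gap 0.004
d cm [1.72 3.9  0.14] rot [ 0.0019  0.0012 -0.6117] world [ 0.56301576 -0.17069307  0.015     ]
```

Request:
carry_out:
  deltas:
    - [0, 0.7, 0, 0, 0, -0.1]
    - [0.1, 1.5, 0, 0, 0, -0.22]
    - [0.4, 2.3, 0.05, 0, 0, -0.35]
    - [0.9, 3.1, 0.1, 0.001, 0.001, -0.48]
    - [1.4, 3.7, 0.1, 0.002, 0.001, -0.6]
    - [1.72, 3.9, 0.12, 0.002, 0.001, -0.612]
    - [1.72, 3.9, 0.12, 0.002, 0.001, -0.612]

```text
time: 7.5
tool_pos: [0.5638, -0.1699, 0.0151]
eef_rot: [-0.0, 0.824, 0.566, 0.0]
wrist_force: [0.7, -0.1, -0.3]
finger_gap: -0.004
```

```bash
python3 -c "
from h import *
s,M=st();print('tool axes per local x:',M.T@np.r_[ex,0],'y',M.T@np.r_[ey,0])
cv2.imwrite('pics/c.png',cams.grab_frame('top')[150:330,205:505,::-1].repeat(2,0).repeat(2,1))
cv2.imwrite('pics/cs.png',cams.grab_frame('scene')[160:340,190:490,::-1].repeat(2,0).repeat(2,1))
"
```

```text
t 7.5 loc mm [-157.9   73. ] z 0.0151 yaw-rel theta 25.0 F loc [-0.18 -0.71 -0.31] gap -0.004
tool axes per local x: [ 9.06272799e-01 -4.22687193e-01  3.81991539e-04] y [-4.22687128e-01 -9.06272878e-01 -2.41658399e-04]
```

View pics/c.png

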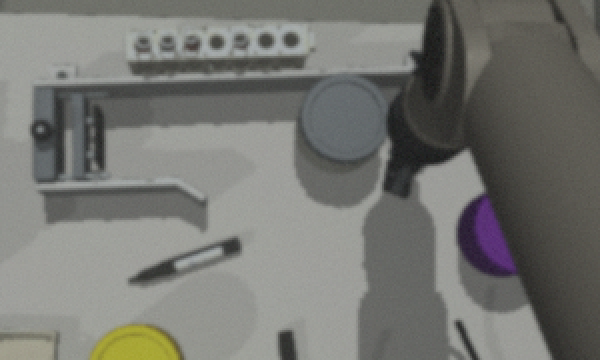

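View pics/cs.png

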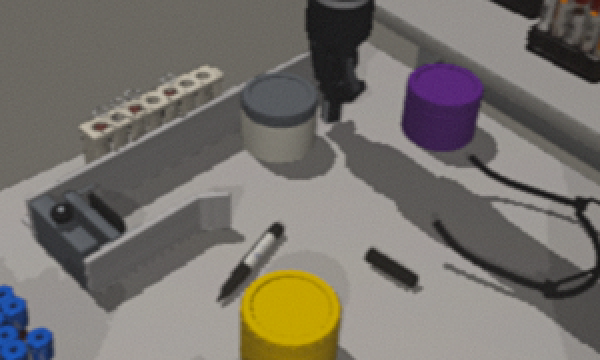

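The pot is against the fence with its lid at crop (345,118), and the finger is behind it. I'll make contact and start sliding it.

Request:
carry_out:
  deltas:
    - [0.4, 0, 0, 0, 0, 0]
    - [0.8, 0, 0, 0, 0, 0]
    - [1.0, 0, 0, 0, 0, 0]
    - [1.2, -0.05, 0, 0, 0, 0]
    - [1.38, -0.13, 0, 0, 0, 0]
    - [1.56, -0.22, 0, 0, 0, 0]
    - [1.75, -0.3, 0, 0, 0, 0]

```text
time: 8.48
tool_pos: [0.5651, -0.1552, 0.0148]
eef_rot: [-0.0, 0.825, 0.566, -0.002]
wrist_force: [-3.8, -4.8, 1.1]
finger_gap: -0.0
```

```bash
python3 -c "
from h import *
st()"
```

```text
t 8.47 loc mm [-143.2   70.7] z 0.0148 yaw-rel theta 25.0 F loc [-4.55  4.15  1.12] gap -0.0
```

Request:
carry_out:
  deltas:
    - [0.27, -0.18, 0, 0, 0, 0]
    - [0.6, -0.37, 0, 0, 0, 0]
    - [1.0, -0.57, 0, 0, 0, 0]
    - [1.4, -0.76, 0, 0, 0, 0]
    - [1.8, -0.94, 0, 0, 0, 0]
    - [2.2, -1.13, 0, 0, 0, 0]
    - [2.6, -1.31, 0, 0, 0, 0]
    - [3.0, -1.5, 0, 0, 0, 0]

```text
time: 9.48
tool_pos: [0.5622, -0.1206, 0.0146]
eef_rot: [-0.0, 0.824, 0.566, -0.002]
wrist_force: [-3.7, -4.0, 0.1]
finger_gap: 0.002
```

```bash
python3 -c "
from h import *
st()
cv2.imwrite('pics/d.png',cams.grab_frame('top')[150:330,205:505,::-1].repeat(2,0).repeat(2,1))"
```

```text
t 9.47 loc mm [-108.6   71.1] z 0.0146 yaw-rel theta 25.0 F loc [-3.7   3.98  0.08] gap 0.002
```

View pics/d.png

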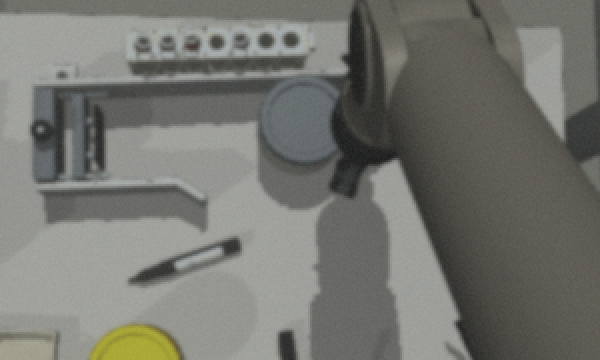

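The pot is following the fence with its lid at crop (303,120). Light contact, about 4 N.

Request:
carry_out:
  deltas:
    - [0.45, -0.21, 0, 0, 0, 0]
    - [0.9, -0.42, 0, 0, 0, 0]
    - [1.36, -0.64, 0, 0, 0, 0]
    - [1.81, -0.85, 0, 0, 0, 0]
    - [2.27, -1.06, 0, 0, 0, 0]
    - [2.72, -1.27, 0, 0, 0, 0]
    - [3.17, -1.48, 0, 0, 0, 0]
    - [3.63, -1.69, 0, 0, 0, 0]

```text
time: 10.52
tool_pos: [0.5588, -0.081, 0.0145]
eef_rot: [-0.0, 0.824, 0.566, -0.002]
wrist_force: [-5.2, -5.1, 0.5]
finger_gap: -0.005
```

```bash
python3 -c "
from h import *
st()"
```

```text
t 10.53 loc mm [-68.8  71.8] z 0.0145 yaw-rel theta 25.0 F loc [-4.77  5.53  0.49] gap -0.005
```

Request:
carry_out:
  deltas:
    - [0.45, -0.21, 0, 0, 0, 0]
    - [0.9, -0.42, 0, 0, 0, 0]
    - [1.36, -0.64, 0, 0, 0, 0]
    - [1.81, -0.85, 0, 0, 0, 0]
    - [2.27, -1.06, 0, 0, 0, 0]
    - [2.72, -1.27, 0, 0, 0, 0]
    - [3.17, -1.48, 0, 0, 0, 0]
    - [3.63, -1.69, 0, 0, 0, 0]

```text
time: 11.52
tool_pos: [0.5565, -0.0404, 0.0146]
eef_rot: [-0.0, 0.824, 0.566, -0.002]
wrist_force: [-3.0, -3.6, 0.2]
finger_gap: 0.002
```

```bash
python3 -c "
from h import *
st()
cv2.imwrite('pics/e.png',cams.grab_frame('top')[150:330,205:505,::-1].repeat(2,0).repeat(2,1))
cv2.imwrite('pics/es.png',cams.grab_frame('scene')[160:340,190:490,::-1].repeat(2,0).repeat(2,1))"
```

```text
t 11.53 loc mm [-28.2  71.2] z 0.0146 yaw-rel theta 25.0 F loc [-3.4   3.28  0.18] gap 0.002
```

View pics/e.png

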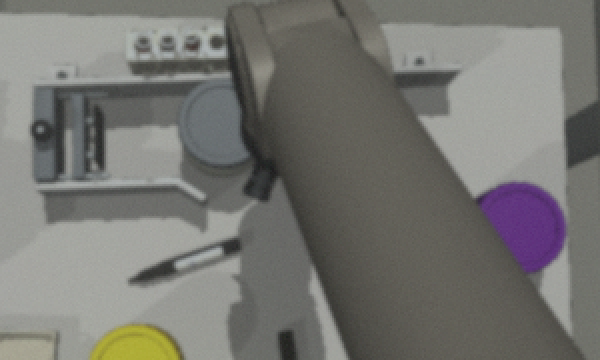

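View pics/es.png

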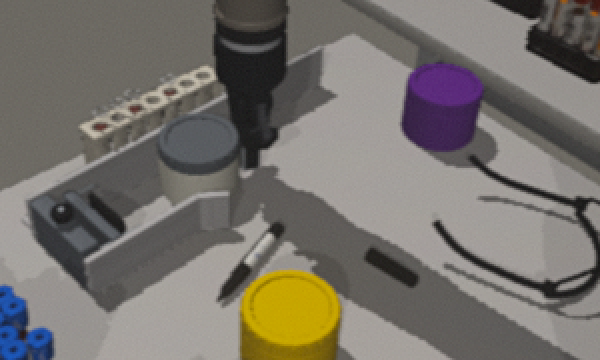

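The pot is at the mouth with its lid at crop (222,122), going between the fence and the cheek.

Request:
carry_out:
  deltas:
    - [0.45, -0.21, 0, 0, 0, 0]
    - [0.9, -0.42, 0, 0, 0, 0]
    - [1.36, -0.64, 0, 0, 0, 0]
    - [1.81, -0.85, 0, 0, 0, 0]
    - [2.27, -1.06, 0, 0, 0, 0]
    - [2.72, -1.27, 0, 0, 0, 0]
    - [2.99, -1.4, 0, 0, 0, 0]
    - [3.17, -1.48, 0, 0, 0, 0]

```text
time: 12.62
tool_pos: [0.5543, -0.0053, 0.0148]
eef_rot: [-0.0, 0.824, 0.566, -0.002]
wrist_force: [-4.1, -4.7, -0.1]
finger_gap: 0.0
```

```bash
python3 -c "
from h import *
st()"
```

```text
t 12.62 loc mm [ 7.  71.1] z 0.0148 yaw-rel theta 25.0 F loc [-4.45  4.39 -0.15] gap 0.0
```

Request:
carry_out:
  deltas:
    - [0.18, -0.08, 0, 0, 0, 0]
    - [0.36, -0.17, 0, 0, 0, 0]
    - [0.54, -0.25, 0, 0, 0, 0]
    - [0.73, -0.34, 0, 0, 0, 0]
    - [0.91, -0.42, 0, 0, 0, 0]
    - [1.09, -0.51, 0, 0, 0, 0]

```text
time: 13.38
tool_pos: [0.5532, 0.0063, 0.0147]
eef_rot: [-0.0, 0.824, 0.566, -0.002]
wrist_force: [-4.5, -4.9, -0.2]
finger_gap: -0.006
```

```bash
python3 -c "
from h import *
st()"
```

```text
t 13.38 loc mm [18.7 71.4] z 0.0147 yaw-rel theta 25.0 F loc [-4.61  4.81 -0.18] gap -0.006
```

Request:
carry_out:
  deltas:
    - [0.18, -0.08, 0, 0, 0, 0]
    - [0.36, -0.17, 0, 0, 0, 0]
    - [0.54, -0.25, 0, 0, 0, 0]
    - [0.73, -0.34, 0, 0, 0, 0]
    - [0.91, -0.42, 0, 0, 0, 0]
    - [1.09, -0.51, 0, 0, 0, 0]

```text
time: 14.12
tool_pos: [0.552, 0.0181, 0.0146]
eef_rot: [-0.0, 0.824, 0.566, -0.002]
wrist_force: [-4.2, -5.3, 1.2]
finger_gap: 0.001
```

```bash
python3 -c "
from h import *
st()
cv2.imwrite('pics/f.png',cams.grab_frame('top')[150:330,205:505,::-1].repeat(2,0).repeat(2,1))
cv2.imwrite('pics/fs.png',cams.grab_frame('scene')[160:340,190:490,::-1].repeat(2,0).repeat(2,1))"
```

```text
t 14.12 loc mm [30.5 71.7] z 0.0146 yaw-rel theta 25.0 F loc [-5.02  4.59  1.21] gap 0.001
```

View pics/f.png

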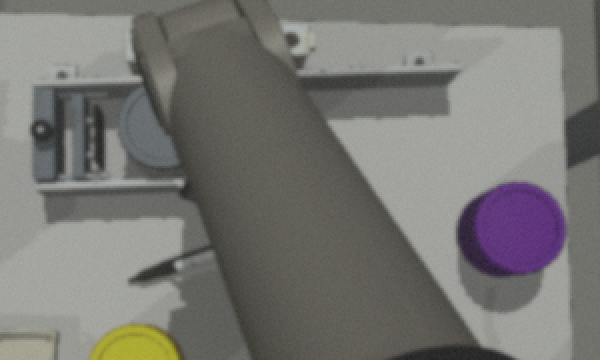

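View pics/fs.png

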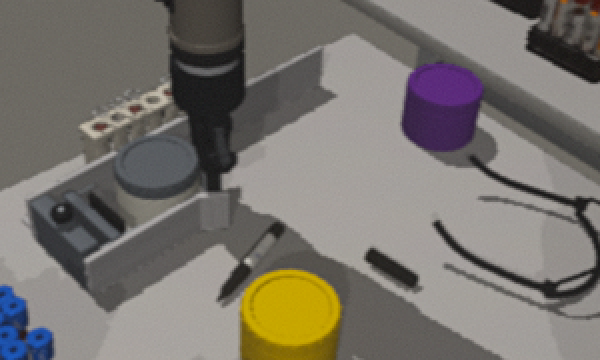

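The pot is inside the bay. Its lid's left edge is at crop x≈121 and the black pad at ≈104, so there are roughly 15 mm to go. From here I'll feel my way in small steps.

Request:
carry_out:
  deltas:
    - [0.14, -0.06, 0, 0, 0, 0]
    - [0.27, -0.13, 0, 0, 0, 0]
    - [0.41, -0.19, 0, 0, 0, 0]
    - [0.54, -0.25, 0, 0, 0, 0]

```text
time: 14.72
tool_pos: [0.5518, 0.0243, 0.0146]
eef_rot: [-0.0, 0.824, 0.566, -0.002]
wrist_force: [-4.3, -4.7, -0.2]
finger_gap: -0.001
```

```bash
python3 -c "
from h import *
st()"
```

```text
t 14.72 loc mm [36.7 71.5] z 0.0146 yaw-rel theta 25.0 F loc [-4.36  4.66 -0.17] gap -0.001
```

Request:
carry_out:
  deltas:
    - [0.14, -0.06, 0, 0, 0, 0]
    - [0.27, -0.13, 0, 0, 0, 0]
    - [0.36, -0.17, 0, 0, 0, 0]

```text
time: 15.1
tool_pos: [0.5513, 0.0282, 0.0146]
eef_rot: [-0.0, 0.824, 0.566, -0.002]
wrist_force: [-4.0, -5.1, 1.7]
finger_gap: -0.002
```

```bash
python3 -c "
from h import *
st()"
```

```text
t 15.1 loc mm [40.6 71.7] z 0.0146 yaw-rel theta 25.0 F loc [-4.8   4.38  1.74] gap -0.002
```

Request:
carry_out:
  deltas:
    - [0.1, -0.04, 0, 0, 0, 0]
    - [0.18, -0.08, 0, 0, 0, 0]
    - [0.27, -0.13, 0, 0, 0, 0]

```text
time: 15.48
tool_pos: [0.551, 0.0311, 0.0146]
eef_rot: [-0.0, 0.824, 0.566, -0.002]
wrist_force: [-4.1, -5.4, 1.2]
finger_gap: 0.003
```

```bash
python3 -c "
from h import *
st()"
```

```text
t 15.47 loc mm [43.5 71.8] z 0.0146 yaw-rel theta 25.0 F loc [-5.15  4.44  1.19] gap 0.003
```

Request:
carry_out:
  deltas:
    - [0.1, -0.04, 0, 0, 0, 0]
    - [0.18, -0.08, 0, 0, 0, 0]
    - [0.27, -0.13, 0, 0, 0, 0]

```text
time: 15.85
tool_pos: [0.5507, 0.034, 0.0145]
eef_rot: [-0.0, 0.824, 0.566, -0.002]
wrist_force: [-4.0, -5.0, 0.2]
finger_gap: 0.001
```

```bash
python3 -c "
from h import *
st()"
```

```text
t 15.85 loc mm [46.4 71.9] z 0.0145 yaw-rel theta 25.0 F loc [-4.73  4.3   0.23] gap 0.001
```

Request:
carry_out:
  deltas:
    - [0.1, -0.04, 0, 0, 0, 0]
    - [0.18, -0.08, 0, 0, 0, 0]

```text
time: 16.1
tool_pos: [0.5505, 0.0359, 0.0145]
eef_rot: [-0.0, 0.824, 0.566, -0.003]
wrist_force: [-4.7, -5.3, 1.7]
finger_gap: 0.0
```

```bash
python3 -c "
from h import *
st()
cv2.imwrite('pics/g.png',cams.grab_frame('top')[180:255,205:325,::-1].repeat(6,0).repeat(6,1))"
```

```text
t 16.1 loc mm [48.4 72. ] z 0.0145 yaw-rel theta 25.0 F loc [-4.94  5.02  1.7 ] gap 0.0
```

View pics/g.png

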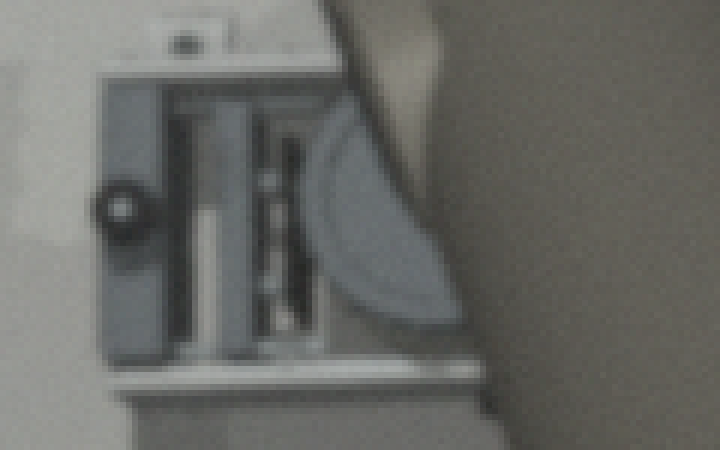

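Nearly touching: the lid edge is at crop x≈300 and the pad at ≈295. Continuing in steps of about 1 mm.

Request:
carry_out:
  deltas:
    - [0.09, -0.04, 0, 0, 0, 0]
    - [0.18, -0.08, 0, 0, 0, 0]

```text
time: 16.4
tool_pos: [0.5513, 0.0386, 0.0148]
eef_rot: [-0.0, 0.824, 0.566, -0.001]
wrist_force: [-3.5, -5.2, -0.3]
finger_gap: -0.005
```

```bash
python3 -c "
from h import *
st()"
```

```text
t 16.4 loc mm [51. 71.] z 0.0148 yaw-rel theta 25.0 F loc [-4.93  3.84 -0.34] gap -0.005
```

Request:
carry_out:
  deltas:
    - [0.09, -0.04, 0, 0, 0, 0]
    - [0.18, -0.08, 0, 0, 0, 0]

```text
time: 16.65
tool_pos: [0.5512, 0.0393, 0.0148]
eef_rot: [0.0, 0.824, 0.566, -0.002]
wrist_force: [-2.6, -6.4, 1.2]
finger_gap: -0.004
```

```bash
python3 -c "
from h import *
st()"
```

```text
t 16.65 loc mm [51.7 71.1] z 0.0148 yaw-rel theta 25.0 F loc [-6.23  3.08  1.22] gap -0.004
```

Tool progress has slowed (0.7 mm for a 2 mm command) and Fx is rising, so the pad is being felt at tool x≈51.3. Pressing on gradually.

Request:
carry_out:
  deltas:
    - [0.09, -0.04, 0, 0, 0, 0]
    - [0.18, -0.08, 0, 0, 0, 0]
    - [0.18, -0.08, 0, 0, 0, 0]

```text
time: 17.02
tool_pos: [0.5511, 0.04, 0.0148]
eef_rot: [0.001, 0.825, 0.566, -0.002]
wrist_force: [-3.5, -7.8, 1.7]
finger_gap: -0.003
```

```bash
python3 -c "
from h import *
st()"
```

```text
t 17.02 loc mm [52.4 71.1] z 0.0148 yaw-rel theta 25.1 F loc [-7.52  4.02  1.7 ] gap -0.003
```

Request:
carry_out:
  deltas:
    - [0.09, -0.04, 0, 0, 0, 0]
    - [0.18, -0.08, 0, 0, 0, 0]
    - [0.27, -0.13, 0, 0, 0, 0]
    - [0.36, -0.17, 0, 0, 0, 0]

```text
time: 17.52
tool_pos: [0.5509, 0.0413, 0.0148]
eef_rot: [0.002, 0.825, 0.565, -0.003]
wrist_force: [-3.3, -13.4, 2.0]
finger_gap: 0.002
```

```bash
python3 -c "
from h import *
st()"
```

```text
t 17.52 loc mm [53.7 71.2] z 0.0148 yaw-rel theta 25.2 F loc [-13.18   4.27   1.98] gap 0.002
```

Request:
carry_out:
  deltas:
    - [0.09, -0.04, 0, 0, 0, 0]
    - [0.1, -0.05, 0, 0, 0, 0]

```text
time: 17.77
tool_pos: [0.5509, 0.0417, 0.0149]
eef_rot: [0.002, 0.825, 0.565, -0.004]
wrist_force: [-2.8, -15.4, 1.8]
finger_gap: 0.003
```

```bash
python3 -c "
from h import *
st()"
```

```text
t 17.77 loc mm [54.1 71.2] z 0.0149 yaw-rel theta 25.2 F loc [-15.18   3.9    1.76] gap 0.003
```

Request:
carry_out:
  deltas:
    - [0, 0, 0, 0, 0, 0]
    - [0, 0, 0, 0, 0, 0]
    - [0, 0, 0, 0, 0, 0]
    - [0, 0, 0, 0, 0, 0]
    - [0, 0, 0, 0, 0, 0]

```text
time: 18.4
tool_pos: [0.5509, 0.0417, 0.0149]
eef_rot: [0.002, 0.825, 0.565, -0.004]
wrist_force: [-2.9, -13.5, 2.5]
finger_gap: 0.0
```

```bash
python3 -c "
from h import *
st()"
```

```text
t 18.4 loc mm [54.1 71.2] z 0.0149 yaw-rel theta 25.2 F loc [-13.3    3.84   2.48] gap 0.0
```

Request:
carry_out:
  deltas:
    - [0.05, -0.02, 0, 0, 0, 0]
    - [0.05, -0.02, 0, 0, 0, 0]
    - [0.05, -0.02, 0, 0, 0, 0]
    - [0.05, -0.02, 0, 0, 0, 0]
    - [0.05, -0.02, 0, 0, 0, 0]

```text
time: 19.02
tool_pos: [0.5509, 0.0418, 0.0149]
eef_rot: [0.002, 0.825, 0.565, -0.004]
wrist_force: [-3.3, -14.8, 3.0]
finger_gap: 0.001
```

```bash
python3 -c "
from h import *
st()"
```

```text
t 19.02 loc mm [54.2 71.2] z 0.0149 yaw-rel theta 25.2 F loc [-14.54   4.35   2.96] gap 0.001
```

Held at about 10 N on the pad. Releasing slowly now.

Request:
carry_out:
  deltas:
    - [-0.09, 0.04, 0, 0, 0, 0]
    - [-0.18, 0.08, 0, 0, 0, 0]
    - [-0.27, 0.13, 0, 0, 0, 0]
    - [-0.36, 0.17, 0, 0, 0, 0]
    - [-0.45, 0.21, 0, 0, 0, 0]
    - [-0.54, 0.25, 0, 0, 0, 0]
    - [-0.63, 0.3, 0, 0, 0, 0]
    - [-0.73, 0.34, 0, 0, 0, 0]

```text
time: 20.02
tool_pos: [0.5521, 0.0407, 0.0149]
eef_rot: [-0.0, 0.824, 0.567, -0.0]
wrist_force: [-2.4, -4.1, -1.5]
finger_gap: 0.001
```

```bash
python3 -c "
from h import *
st()"
```

```text
t 20.02 loc mm [53.  70.1] z 0.0149 yaw-rel theta 24.9 F loc [-3.9   2.65 -1.53] gap 0.001
```

Request:
carry_out:
  deltas:
    - [-0.06, 0.03, 0, 0, 0, 0]
    - [-0.12, 0.06, 0, 0, 0, 0]
    - [-0.18, 0.08, 0, 0, 0, 0]
    - [-0.24, 0.11, 0, 0, 0, 0]
    - [-0.3, 0.14, 0, 0, 0, 0]
    - [-0.36, 0.17, 0, 0, 0, 0]
    - [-0.42, 0.2, 0, 0, 0, 0]
    - [-0.48, 0.23, 0, 0, 0, 0]

```text
time: 21.02
tool_pos: [0.5533, 0.0357, 0.0153]
eef_rot: [-0.0, 0.824, 0.567, 0.0]
wrist_force: [0.5, -0.8, 0.4]
finger_gap: 0.002
```

```bash
python3 -c "
from h import *
st()"
```

```text
t 21.02 loc mm [47.9 69.2] z 0.0153 yaw-rel theta 24.9 F loc [-0.84 -0.42  0.38] gap 0.002
```

Request:
carry_out:
  deltas:
    - [-0.2, 0.1, 0, 0, 0, 0]
    - [-0.5, 0.23, 0, 0, 0, 0]
    - [-1.0, 0.46, 0, 0, 0, 0]
    - [-2.0, 0.9, 0, 0, 0, 0]
    - [-3.2, 1.5, 0, 0, 0, 0]
    - [-4.5, 2.1, 0, 0, 0, 0]
    - [-4.5, 2.1, -3, 0, 0, 0]
    - [-4.5, 2.1, -7, 0, 0, 0]

```text
time: 22.02
tool_pos: [0.5555, -0.0155, 0.085]
eef_rot: [-0.001, 0.824, 0.566, -0.001]
wrist_force: [1.3, 0.3, 0.5]
finger_gap: 0.0
```

Request:
carry_out:
  deltas:
    - [0, 0, -5, 0, 0, 0]
    - [0, 0, -9, 0, 0, 0]
    - [-5, 2, -11, 0, 0, 0]
    - [-10, 4, -11, 0, 0, 0]
    - [-15, 6, -11, 0, 0, 0]
    - [-20, 8, -11, 0, 0, 0]
    - [-20, 8, -11, 0, 0, 0]

```text
time: 22.9
tool_pos: [0.5576, -0.2372, 0.1946]
eef_rot: [0.001, 0.827, 0.562, -0.001]
wrist_force: [0.6, 0.4, -0.0]
finger_gap: 0.001
```

```bash
python3 -c "
from h import *
st()
cv2.imwrite('pics/h.png',cams.grab_frame('top')[150:330,205:505,::-1].repeat(2,0).repeat(2,1))
cv2.imwrite('pics/hs.png',cams.grab_frame('scene')[160:340,190:490,::-1].repeat(2,0).repeat(2,1))"
```

```text
t 22.9 loc mm [-224.6   83.8] z 0.1946 yaw-rel theta 25.5 F loc [ 0.33 -0.58 -0.03] gap 0.001
```

View pics/h.png

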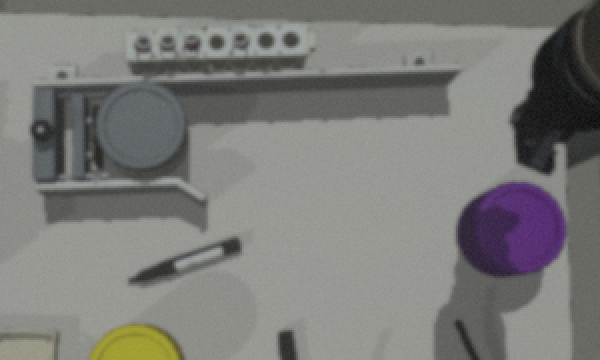

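View pics/hs.png

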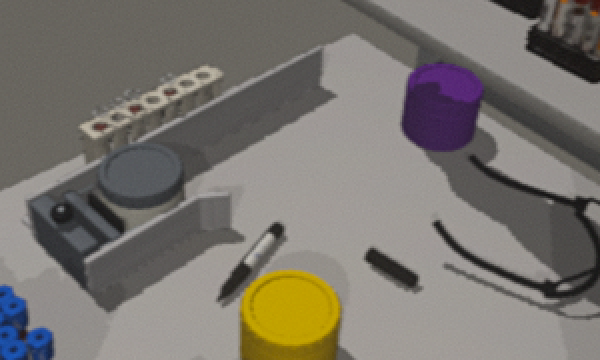

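The pot stands upright in the bay with its lid at crop (141,125), next to the pad. The marker, carrier and look-alikes haven't moved. I'll check its distance from the fence numerically.

```bash
python3 -c "
from h import *
im=cams.grab_frame('top');g=cv2.GaussianBlur(cv2.cvtColor(im,cv2.COLOR_RGB2GRAY),(3,3),0)
for uv in((275.7,212.4),): print(loc(cast('top',uv,.07)[0])*1e3)
c=cv2.HoughCircles(g[185:245,245:310],cv2.HOUGH_GRADIENT,1,50,param1=80,param2=10,minRadius=20,maxRadius=26);print(c)
for k in c[0][:1]: print(loc(cast('top',(k[0]+245,k[1]+185),.07)[0])*1e3)
a=cv2.cvtColor(cv2.imread('pics/top0.png'),cv2.COLOR_BGR2RGB).astype(int);d=np.abs(a-im).max(2)
print('marker diff',d[265:295,268:330].mean(),'carrier',d[158:184,265:365].mean(),'bench',d[290:310,180:250].mean())
cv2.imwrite('pics/i.png',im[180:255,205:325,::-1].repeat(6,0).repeat(6,1))"
```

```text
[102.21592818  46.07583592]
[[[30.5 26.5 22. ]]]
[102.55869541  44.26217246]
marker diff 7.670967741935484 carrier 7.316538461538461 bench 8.287857142857144
```

View pics/i.png

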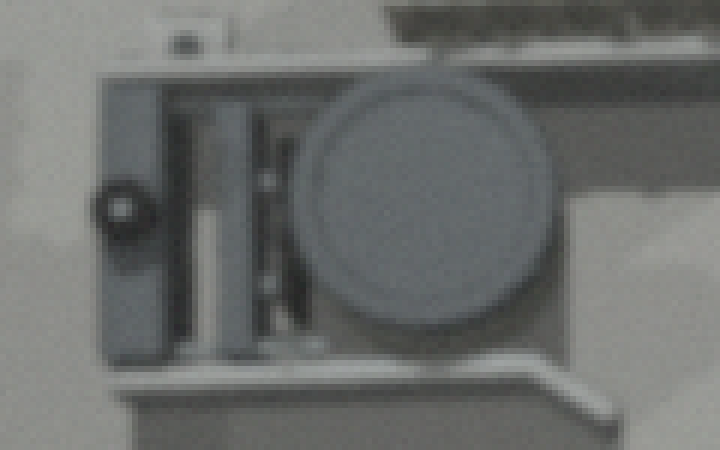

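The pot touches the fence: its centre measures y = 44–46 mm, where 45 is touching. It also sits at the pad.

```bash
python3 -c "
from rig import bot
print(bot.hand_in())"
```

```text
the job is handed in; nothing more can be done
None
```

I pushed the pot to the fence with the closed fingers, slid it along the fence into the bay, pressed it against the stop pad and let go slowly. I handed the job in at about 23 s; no verdict came back.

- **Slide:** the sideways reading, taken as the fence load, was about 3–5.5 N at each check, well below the 18 N limit. Between the first push and the slide I lifted the finger off the pot to swing round behind it. The pot was standing still against the fence then.
- **Press:** I felt the pad with the pot's centre at about guide x = 102 mm. The push along the fence read 13–15 N for about 1.2 s, longer than the half second asked. Taking off the roughly 5 N of sliding friction leaves about 8.5–10 N on the pad. The spring compression of about 2.8 mm agrees, giving roughly 10 N. The pad force is worked out, not measured directly, and the force readings carry about 1 N of noise.
- **Last checks:** after release the pot stands upright at about (102, 44–46) mm guide-local, where 45 mm means touching the fence, and sits by the pad. Before-and-after pictures show no change at the marker or the carrier beyond image noise. By eye, the purple and yellow pots had not moved. The arm was clear, with near-zero wrist force. No check failed.

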